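# Release the push-and-turn safety cap of the instrument cleaner

### The job

Open the safety cap of the round canister of instrument cleaner: press it firmly down, turn it anticlockwise while it is held down, and let go so that it springs up and stays up, released. Leave the square jug's cap locked, and do not knock the instruments and vessels on the counter about.

Things in the scene. Friction and masses are not known exactly. Their poses are not given: they have to be found in the camera images.
- canister: the round white canister of instrument cleaner, 140 mm across and 148 mm to the shoulder, fixed on a 145 mm square steel plate on the counter; its neck and cap are on its axis. Origin at the centre of its underside
- rcap_disc (a point): the round canister's white push-and-turn cap: disc 72 mm across, with a straight wing bar (64 mm long, 14 wide, 20 tall) standing across its middle and 29 mm of flat land on each side. Point: centre of the disc's upper face, at the bar's foot; z up, x along the bar; rides with the cap. At the start it is 195 mm above the counter
- rcap_turn (a joint): turn of the round canister's cap, rad, positive anticlockwise seen from above; 0 locked, mechanical end 1.35. It meets a stop after about 0.1 unless held 5 mm or more down; from about 1.05 on it is free to rise. Turning takes about 0.1 to 0.3 N m
- rcap_lift (a joint): height of the round canister's cap, m: 0 locked at rest, -0.010 pressed right down, +0.010 popped up. Spring: 8 N starts it down, 12 N at -0.006, 14 N at -0.010. Between locked and released a stop keeps it below -0.005; past 1.05 rad it springs up by itself when let go. The cap is captive, it does not come off
- jug: the square white jug, 125 x 125 mm and 122 mm to the shoulder, with a handle loop on its own +x side, fixed on a 145 mm square steel plate; neck and cap central. Origin at the centre of its underside
- scap_disc (a point): the square jug's cap, of the same make: disc 72 mm across, with a straight wing bar (64 mm long, 14 wide, 20 tall) standing across its middle and 29 mm of flat land on each side. Point: centre of the disc's upper face, at the bar's foot; z up, x along the bar; rides with the cap. 172 mm above the counter at the start
- scap_turn (a joint): turn of the square jug's cap, rad, as for the other; 0 locked
- scap_lift (a joint): height of the square jug's cap, m, as for the other; 0 at rest locked
- forceps: loose steel forceps lying flat, about 155 mm long, 8 mm thick; origin at the middle of its underside
- scissors: loose steel scissors lying flat, about 130 mm long, 8 mm thick; origin at the middle of the underside
- dish: loose steel bowl, 96 mm across, 35 mm tall; origin at the centre of its underside
- beaker: loose steel beaker, 60 mm across, 85 mm tall; origin at the centre of its underside
- brush: loose scrubbing brush, 100 x 45 mm, 28 mm tall, bristles down; origin at the centre of its underside
- spirit: loose closed brown glass bottle, 48 mm across, 120 mm tall; origin at the centre of its underside
Not all that is in view belongs to the job. Leave any red look-alike of the canister alone.

How it is judged:
By the outcome, as a careful person would: the job done as asked, in the order asked, and still so for the second after the job is handed in, with the robot touching nothing.
It also fails if it takes over 38 s, if anything falls off the work surface, if the arm or the gripper's body presses on something with over 40 N, if the wrist force passes 120 N, or if a joint passes its speed limit or range.

### The arm

A 6-joint arm with a two-finger parallel gripper is mounted at the origin on the work surface. World frame = base frame: x ahead of the robot, y to its left, z up, the work surface at z = 0. Lengths are in m, angles in rad, forces in N, time in s.
With the tool pointing down it reaches from about 0.35 to 0.775 m from the base axis. Payload 7.3 kg.
Tool frame: the origin (TCP) lies at the centre of the arm's flange, where the gripper is bolted on; the fingertips stand 178 mm ahead of it and the grasp point (between the pads) lies 159 mm ahead of it; z points along the fingers, y is the line along which they close (so a half turn about z gives the same grasp; the last joint's range is limited). The gripper opens to 92 mm and grips with 3 to 60 N. Pads are 19 mm wide; open, the fingers measure 130 mm over their backs; the gripper's body (75 mm by 190 mm) begins 47 mm behind the grasp point.
Start: joints at [-1.396, 0.342, 1.524, -0, 1.275, -0.146], TCP at [0.166, -0.498, 0.405] pointing down, gripper open.
Joint ranges: [-2.53, 2.53], [-0.77, 2.02], [0.04, 2.7], [-1, 4.14], [0.28, 2.66], [-3.11, 3.11]. Speed limits (rad/s): [2.57, 2.57, 3.14, 3.14, 3.14, 3.14].

### API

Orientations are given as [roll, pitch, yaw] about the fixed x, y, z axes, in that order (R = Rz(yaw) Ry(pitch) Rx(roll)).
In Python, from cell import robot gives the robot as it stands.
- The arm moves only by the tool move_tool, called in YAML: its name, and indented under it one key for each argument. Schema: {"type":"object","properties":{"plan":{"type":"array","items":{"type":"array","prefixItems":[{"type":"array","items":{"type":"number"},"minItems":3,"maxItems":3},{"type":"array","items":{"type":"number"},"minItems":3,"maxItems":3}],"minItems":2,"maxItems":2},"minItems":1,"maxItems":8},"finger_gap":{"type":"number"},"clamp_n":{"type":"number"},"only":{"type":"string"},"quiet":{"type":"boolean"},"lines":{"type":"string"}},"required":["plan"],"additionalProperties":false}. plan is a list of rows, 1 to 8 of them, each written [[dx, dy, dz], [rx, ry, rz]]: dx, dy, dz in shares of 0.25 m (1.0 is 0.25 m), then a rotation vector rx, ry, rz in parts of the range, where 1.0 means 4 rad; each row shifts and turns the commanded pose from where the row before left it, along the tool's axes as they then stand; what a row does not reach is not made up. A row lasts 1/12 s, in which the tool goes at most 0.0417 m and 0.125 rad, less where a joint would pass 70% of its speed; a pose out of reach is approached as far as the arm can. finger_gap is the finger opening in m, set as the call begins (left out keeps the last). The fingers move at their own pace and stop on an object; clamp_n is the grip in N (left out, the last holds). Time passes only in rows, so rows that do not move let the fingers close. The tool returns the time, the measured TCP pose, the force, the opening and the grip force at its end. only (a regular expression) keeps the lines of the reply that match it, lines (a string "A,B") keeps lines A to B, and quiet returns only ok. Input that does not fit is refused with a message, and nothing moves.
- robot.observe(): the state, without advancing time (a new reading comes with each control period).
- robot.read_camera(name): name is "side" or "top" or "wrist"; returns a dict with "image" (480x640x3 uint8, red, green, blue), "fx", "fy", "cx", "cy" (pixels), "pose" (4x4, takes a point from camera to world coordinates). Camera axes: x right, y down, z forward; pixel columns grow to the right and rows downward; lengths in m; the calibration is good to about 2 mm. The wrist camera is an equidistant fisheye: a pixel r from the principal point sees the ray r / f radians off the axis. A picture is of the moment at which its call begins. There is no depth.
- robot.hand_in(): hands the job in; it is judged then, once.
The state is a dict: "time": time; "qpos": joint angles; "qvel": joint speeds; "joint_efforts": joint torques, N m; "tool_pos": TCP position; "tool_rot": TCP orientation; "contact_force": force on the tool from outside, world axes, zero at the start; "torque": the same for the moment, N m; "opening": finger opening in m; "grip_force": force on a finger pad.
Only numpy, scipy, OpenCV 4.12 (cv2) and the standard library are available. Lean on these libraries where they do the work, as an engineer would, in place of code of your own. Each camera call takes 0.05 s, during which the arm holds its last target. There are 200 camera calls.

## Working session

There is one attempt and no reset: what is moved stays moved. The work goes in short steps, Python scripts to look and compute and a tool call to move; the robot and the scene stay as the last step left them, time stands still between calls to the robot, and variables do not carry over. Pictures are saved under pics/ and viewed, at most 10 in all, crops included, and the job is handed in when it is done.

```bash
mkdir -p pics; cat > h.py <<'E'
import numpy as np,cv2
from cell import robot
def snap(n,f):
    c=robot.read_camera(n); cv2.imwrite(f'pics/{f}.png',c['image'][:,:,::-1]); np.savez(f'pics/{f}.npz',**c); return c
def plane(c,u,v,z):
    P=np.array(c['pose']); d=P[:3,:3]@np.array([(u-c['cx'])/c['fx'],(v-c['cy'])/c['fy'],1]); o=P[:3,3]
    return o+d*(z-o[2])/d[2]
def proj(c,p):
    P=np.array(c['pose']); q=P[:3,:3].T@(np.array(p)-P[:3,3]); return c['fx']*q[0]/q[2]+c['cx'],c['fy']*q[1]/q[2]+c['cy']
E
python3 - <<'E'
from h import *
for n in('top','side'):
    c=snap(n,n+'1'); print(n,c['fx'],c['cx'],c['cy'],np.round(c['pose'],3).tolist())
s=robot.observe();print(s['time'],s['tool_pos'],s['tool_rot'],s['contact_force'])
E
```

```text
top 591.4129694553027 311.7608198895448 247.82294000070522 [[0.007, -0.998, 0.066, 0.389], [-1.0, -0.008, -0.006, -0.036], [0.007, -0.066, -0.998, 1.354], [0.0, 0.0, 0.0, 1.0]]
side 508.70735075145006 309.7304670623372 241.47771773399276 [[-0.692, -0.375, 0.617, -0.253], [-0.722, 0.343, -0.601, 0.698], [0.014, -0.861, -0.508, 0.758], [0.0, 0.0, 0.0, 1.0]]
0.1 [ 0.16556079 -0.49809537  0.40410991] [-3.14020584e+00 -1.96829370e-04  3.20820124e-01] [0.46270528 0.25456214 0.92516711]
```

View pics/top1.png

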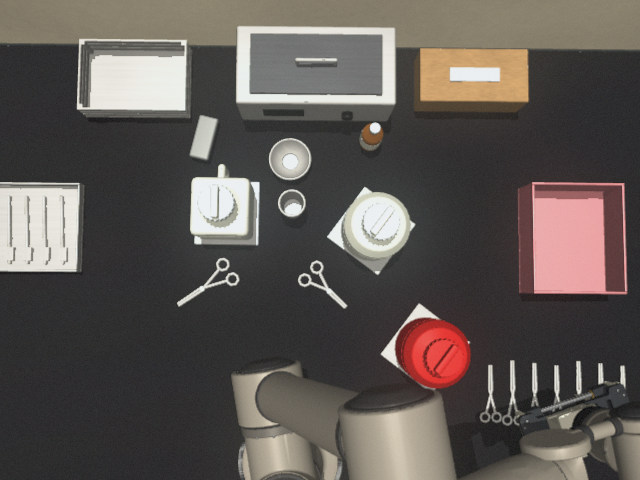

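View pics/side1.png

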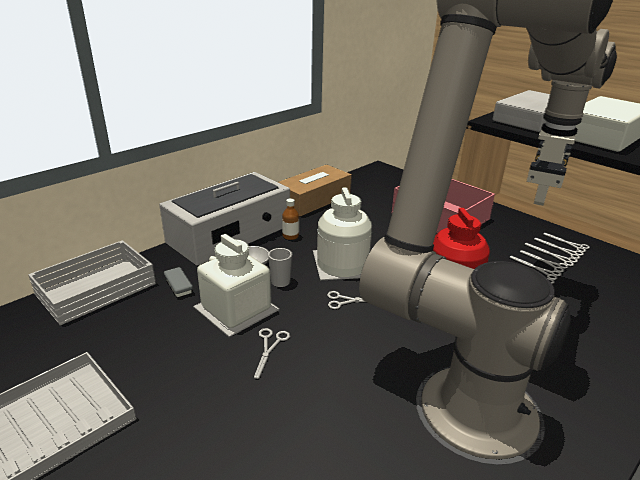

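The top view shows the round canister with its cap near (382,222), the jug near (217,203), the red decoy at (435,352), and the scissors, beaker and spirit bottle nearby. In the side view the canister's cap is near (347,205). I'll zoom in on the cap in both views.

```bash
python3 - <<'E'
from h import *
a=cv2.imread('pics/top1.png')[185:265,335:425]; b=cv2.imread('pics/side1.png')[180:260,300:390]
f=lambda i:cv2.resize(i,None,fx=4.4,fy=4.4,interpolation=cv2.INTER_CUBIC)
cv2.imwrite('pics/crop.png',np.hstack([f(a),f(b)]))
c=np.load('pics/top1.npz')
for z in(.148,.195,.215): print(z,plane(c,382,222,z))
E
```

```text
0.148 [ 0.52261935 -0.18763034  0.148     ]
0.195 [ 0.51739471 -0.18173507  0.195     ]
0.215 [ 0.51517145 -0.17922644  0.215     ]
```

View pics/crop.png

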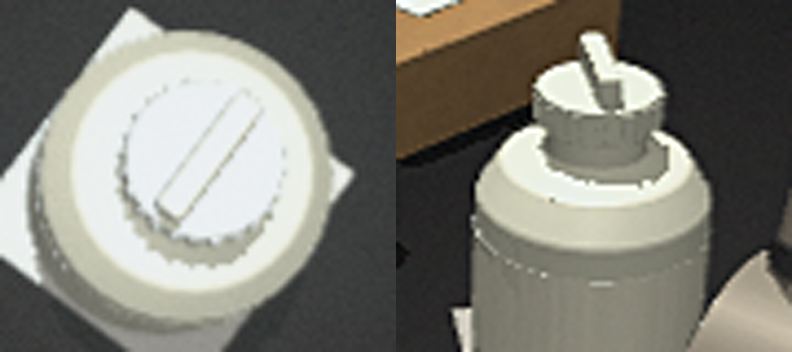

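```bash
python3 - <<'E'
from h import *
c=np.load('pics/top1.npz'); s=np.load('pics/side1.npz')
C=[plane(c,335+(x+.5)/4.4-.5,185+(y+.5)/4.4-.5,.215) for x,y in((241,90),(265,104),(181,217),(157,203))]
C=np.array(C); print(np.round(C,4).tolist()); m=C.mean(0); d=(C[0]+C[1]-C[2]-C[3])/2
print('ctr',m,'len',np.linalg.norm(d),'wid',np.linalg.norm((C[0]+C[3]-C[1]-C[2])/2),'yaw',np.arctan2(d[1],d[0]))
print('side disc ctr',plane(s,300+(599-396)/4.4,180+89/4.4,.195))
print('top disc ctr',plane(c,335+204/4.4,185+160/4.4,.195))
b=m;print(proj(s,m))
E
```

```text
[[0.5483, -0.1936, 0.215], [0.5422, -0.2042, 0.215], [0.4919, -0.1671, 0.215], [0.498, -0.1566, 0.215]]
ctr [ 0.52008895 -0.18035909  0.215     ] len 0.06250046086342255 wid 0.012214179588750661 yaw -0.6346200667334343
side disc ctr [ 0.51659972 -0.17835531  0.195     ]
top disc ctr [ 0.51864554 -0.18048033  0.195     ]
(np.float64(346.05714581177216), np.float64(192.37750463254542))
```

Units first: shifts go in shares of 0.25 m and turns go in shares of 4 rad. So -0.04 m / 0.25 = -0.16, 0.0363 m / 0.25 = 0.1452.

move_tool:
  plan:
    - [[0,0,-0.16],[0,0,0]]
    - [[0,0,-0.16],[0,0,0]]
    - [[0.1452,-0.0636,0],[0,0,0]]
    - [[0.1452,-0.0636,0],[0,0,0]]
    - [[0.1452,-0.0636,0],[0,0,0]]
    - [[0.1452,-0.0636,0],[0,0,0]]
    - [[0.1452,-0.0636,0],[0,0,0]]
    - [[0.1452,-0.0636,0],[0,0,0]]
  finger_gap: 0.092

```text
time: 0.77
tool_pos: [0.3432, -0.3374, 0.4845]
tool_rot: [-3.141, 0.0, 0.32]
contact_force: [0.7, -0.6, 0.1]
opening: 0.0919
grip_force: 0.0
```

move_tool:
  plan:
    - [[0.1452,-0.0636,0],[0,0,0]]
    - [[0.1452,-0.0636,0],[0,0,0]]
    - [[0.1452,-0.0636,0],[0,0,0]]
    - [[0.1452,-0.0636,0],[0,0,0]]
    - [[0.1452,-0.0636,0],[0,0,0]]
    - [[0.1452,-0.0636,0],[0,0,0]]
    - [[0,0,0],[0,0,0.03]]
    - [[0,0,0],[0,0,0.03]]

```text
time: 1.43
tool_pos: [0.5203, -0.1777, 0.4837]
tool_rot: [-3.141, 0.001, 0.08]
contact_force: [-0.8, -0.3, 0.4]
opening: 0.0919
grip_force: 0.0
```

move_tool:
  plan:
    - [[0,0,0],[0,0,0.03]]
    - [[0,0,0],[0,0,0.03]]
    - [[0,0,0],[0,0,0.03]]
    - [[0,0,0],[0,0,0.03]]
    - [[0,0,0],[0,0,0.03]]
    - [[0,0,0],[0,0,0.03]]
    - [[0,0,0],[0,0,0]]
    - [[0,0,0],[0,0,0]]

```text
time: 2.1
tool_pos: [0.5188, -0.1798, 0.4844]
tool_rot: [3.141, 0.001, -0.636]
contact_force: [1.1, 0.8, -0.1]
opening: 0.0919
grip_force: 0.0
```

To row units: 0.035 m / 0.25 = 0.14, 0.02 m / 0.25 = 0.08.

move_tool:
  plan:
    - [[0,0,0.14],[0,0,0]]
    - [[0,0,0.14],[0,0,0]]
    - [[0,0,0.08],[0,0,0]]
    - [[0,0,0.056],[0,0,0]]
    - [[0,0,0],[0,0,0]]

```text
time: 2.52
tool_pos: [0.5181, -0.1795, 0.3773]
tool_rot: [3.14, 0.007, -0.636]
contact_force: [-0.8, 0.9, -0.1]
opening: 0.092
grip_force: 0.0
```

```bash
python3 - <<'E'
from h import *
i=[snap(n,n+'2')['image'][:,:,::-1] for n in('side','wrist')]
cv2.imwrite('pics/c2.png',np.hstack([cv2.resize(i[0][130:290,260:430],(400,376)),cv2.resize(i[1],(400,376))]))
E
```

```text
(no output)
```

View pics/c2.png

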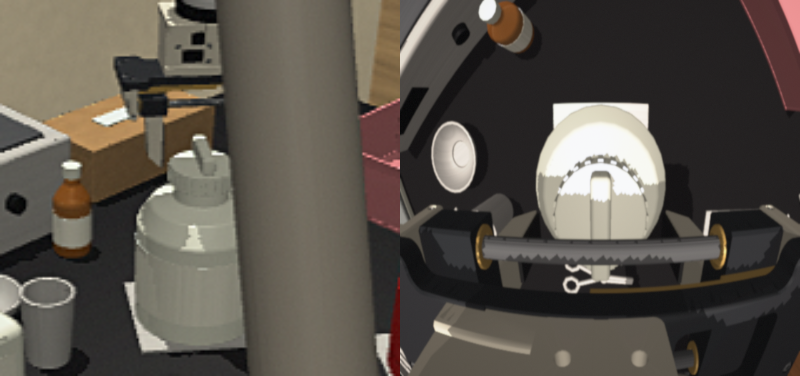

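The cap and its bar are centred between the open fingers in the wrist view (bar at about (600,200), fingers at 510 and 685). I'll close on the bar.

move_tool:
  plan:
    - [[0,0,0],[0,0,0]]
    - [[0,0,0],[0,0,0]]
    - [[0,0,0],[0,0,0]]
    - [[0,0,0],[0,0,0]]
    - [[0,0,0],[0,0,0]]
    - [[0,0,0],[0,0,0]]
    - [[0,0,0],[0,0,0]]
    - [[0,0,0],[0,0,0]]
  finger_gap: 0.0
  clamp_n: 12

```text
time: 3.28
tool_pos: [0.5188, -0.1798, 0.3808]
tool_rot: [3.142, -0.0, -0.639]
contact_force: [0.1, -0.0, 0.4]
opening: 0.043
grip_force: 0.0
```

move_tool:
  plan:
    - [[0,0,0],[0,0,0]]
    - [[0,0,0],[0,0,0]]
    - [[0,0,0],[0,0,0]]
    - [[0,0,0],[0,0,0]]
    - [[0,0,0],[0,0,0]]
    - [[0,0,0],[0,0,0]]
    - [[0,0,0],[0,0,0]]
  finger_gap: 0.0
  clamp_n: 12

```text
time: 3.87
tool_pos: [0.5188, -0.1797, 0.3807]
tool_rot: [-3.141, -0.0, -0.639]
contact_force: [1.2, 0.1, 0.6]
opening: 0.0138
grip_force: 12.0
```

move_tool:
  plan:
    - [[0,0,0.016],[0,0,0]]
    - [[0,0,0.012],[0,0,0]]
    - [[0,0,0],[0,0,0]]

```text
time: 4.12
tool_pos: [0.5187, -0.1797, 0.3748]
tool_rot: [-3.141, -0.002, -0.639]
contact_force: [-3.5, 2.1, 12.4]
opening: 0.0139
grip_force: 12.0
```

To row units: 0.003 m / 0.25 = 0.012.

move_tool:
  plan:
    - [[0,0,0.012],[0,0,0]]
    - [[0,0,0.012],[0,0,0]]
    - [[0,0,0],[0,0,0]]
    - [[0,0,0],[0,0,0]]

```text
time: 4.45
tool_pos: [0.5189, -0.1797, 0.37]
tool_rot: [-3.141, -0.003, -0.639]
contact_force: [-2.5, 1.7, 14.7]
opening: 0.014
grip_force: 12.0
```

move_tool:
  plan:
    - [[0,0,0.008],[0,0,0]]
    - [[0,0,0.008],[0,0,0]]
    - [[0,0,0],[0,0,0]]
    - [[0,0,0],[0,0,0]]

```text
time: 4.78
tool_pos: [0.5192, -0.1801, 0.3666]
tool_rot: [-3.141, -0.006, -0.639]
contact_force: [-1.4, 1.2, 15.0]
opening: 0.014
grip_force: 12.0
```

To row units: 0.002 m / 0.25 = 0.008.

move_tool:
  plan:
    - [[0,0,0.008],[0,0,0]]
    - [[0,0,0],[0,0,0]]
    - [[0,0,0],[0,0,0]]

```text
time: 5.03
tool_pos: [0.5193, -0.1802, 0.3648]
tool_rot: [-3.141, -0.007, -0.639]
contact_force: [-0.7, -0.2, 16.1]
opening: 0.0138
grip_force: 12.0
```

move_tool:
  plan:
    - [[0,0,0.004],[0,0,0]]
    - [[0,0,0.004],[0,0,0]]
    - [[0,0,0],[0,0,0]]

```text
time: 5.28
tool_pos: [0.5194, -0.1802, 0.3632]
tool_rot: [-3.141, -0.008, -0.639]
contact_force: [-0.9, -0.7, 17.5]
opening: 0.0141
grip_force: 14.0
```

To row units: -0.08 rad / 4 = -0.02.

move_tool:
  plan:
    - [[0,0,0],[0,0,-0.02]]
    - [[0,0,0],[0,0,-0.02]]
    - [[0,0,0],[0,0,-0.02]]
    - [[0,0,0],[0,0,-0.02]]
    - [[0,0,0],[0,0,-0.02]]
  clamp_n: 20

```text
time: 5.7
tool_pos: [0.5195, -0.1801, 0.3632]
tool_rot: [3.14, -0.007, -0.235]
contact_force: [-1.0, 0.8, 17.8]
opening: 0.0138
grip_force: 21.4
```

move_tool:
  plan:
    - [[0,0,0],[0,0,-0.02]]
    - [[0,0,0],[0,0,-0.02]]
    - [[0,0,0],[0,0,-0.02]]
    - [[0,0,0],[0,0,-0.02]]
    - [[0,0,0],[0,0,-0.02]]
    - [[0,0,0],[0,0,0]]

```text
time: 6.2
tool_pos: [0.5195, -0.18, 0.3632]
tool_rot: [3.138, -0.006, 0.165]
contact_force: [-1.0, 1.7, 18.5]
opening: 0.0137
grip_force: 21.2
```

```bash
python3 -c "
from h import *
print(robot.observe()['torque'])"
```

```text
[0.45342778 0.12694258 0.10632477]
```

Turning smoothly (0.80 rad so far), still held down. I'll go to about 1.26.

To row units: -0.08 rad / 4 = -0.02.

move_tool:
  plan:
    - [[0,0,0],[0,0,-0.02]]
    - [[0,0,0],[0,0,-0.02]]
    - [[0,0,0],[0,0,-0.02]]
    - [[0,0,0],[0,0,-0.02]]
    - [[0,0,0],[0,0,-0.02]]
    - [[0,0,0],[0,0,-0.0125]]
    - [[0,0,0],[0,0,0]]

```text
time: 6.78
tool_pos: [0.5194, -0.1798, 0.3632]
tool_rot: [3.136, -0.004, 0.614]
contact_force: [-1.3, 1.7, 18.0]
opening: 0.0138
grip_force: 21.4
```

```bash
python3 -c "
from h import *
print(robot.observe()['torque'])"
```

```text
[0.58928253 0.18588702 0.06709575]
```

To row units: -0.004 m / 0.25 = -0.016, -0.003 m / 0.25 = -0.012.

move_tool:
  plan:
    - [[0,0,-0.016],[0,0,0]]
    - [[0,0,-0.016],[0,0,0]]
    - [[0,0,-0.016],[0,0,0]]
    - [[0,0,-0.016],[0,0,0]]
    - [[0,0,-0.012],[0,0,0]]
    - [[0,0,0],[0,0,0]]
    - [[0,0,0],[0,0,0]]

```text
time: 7.37
tool_pos: [0.5195, -0.18, 0.3797]
tool_rot: [3.138, -0.003, 0.611]
contact_force: [6.1, 0.5, 3.4]
opening: 0.014
grip_force: 20.5
```

move_tool:
  plan:
    - [[0,0,-0.004],[0,0,0]]
    - [[0,0,0],[0,0,0]]
    - [[0,0,0],[0,0,0]]
    - [[0,0,0],[0,0,0]]
    - [[0,0,0],[0,0,0]]
    - [[0,0,0],[0,0,0]]
  finger_gap: 0.06

```text
time: 7.87
tool_pos: [0.5186, -0.1798, 0.3795]
tool_rot: [-3.141, 0.001, 0.611]
contact_force: [-0.2, 1.0, 4.9]
opening: 0.0493
grip_force: 2.2
```

To row units: -0.04 m / 0.25 = -0.16, -0.035 m / 0.25 = -0.14.

move_tool:
  plan:
    - [[0,0,-0.02],[0,0,0]]
    - [[0,0,-0.04],[0,0,0]]
    - [[0,0,-0.14],[0,0,0]]
    - [[0,0,-0.16],[0,0,0]]
    - [[0,0,-0.08],[0,0,0]]
    - [[0,0,0],[0,0,0]]
    - [[0,0,0],[0,0,0]]

```text
time: 8.45
tool_pos: [0.5186, -0.1797, 0.491]
tool_rot: [3.139, -0.001, 0.611]
contact_force: [-0.1, 0.9, -1.2]
opening: 0.0602
grip_force: 0.0
```

```bash
python3 - <<'E'
from h import *
i=[snap(n,n+'3')['image'][:,:,::-1] for n in('side','wrist','top')]
cv2.imwrite('pics/c3.png',np.hstack([cv2.resize(i[0][130:290,260:430],(270,254)),cv2.resize(i[1],(270,254)),cv2.resize(i[2][180:270,330:425],(256,254))]))
E
```

```text
(no output)
```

View pics/c3.png

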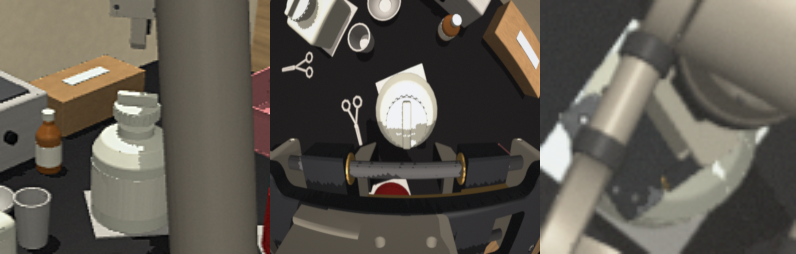

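The cap has turned with the tool, and its bar now lies along the new heading. I'll move the arm aside and measure the cap's height.

To row units: -0.039 m / 0.25 = -0.156, 0.005 m / 0.25 = 0.02.

move_tool:
  plan:
    - [[-0.156,0.02,0],[0,0,0]]
    - [[-0.156,0.02,0],[0,0,0]]
    - [[-0.156,0.02,0],[0,0,0]]
    - [[-0.156,0.02,0],[0,0,0]]
    - [[-0.156,0.02,0],[0,0,0]]
    - [[-0.156,0.02,0],[0,0,0]]
    - [[-0.156,0.02,0],[0,0,0]]
    - [[-0.156,0.02,0],[0,0,0]]

```text
time: 9.27
tool_pos: [0.2844, -0.3923, 0.4885]
tool_rot: [-3.139, -0.0, 0.611]
contact_force: [0.4, -0.7, 0.3]
opening: 0.06
grip_force: 0.0
```

```bash
python3 - <<'E'
from h import *
t,s=snap('top','top4'),snap('side','side4')
f=lambda i,s:cv2.resize(i[:,:,::-1],None,fx=s,fy=s,interpolation=cv2.INTER_CUBIC)
cv2.imwrite('pics/c4.png',np.hstack([f(t['image'][185:265,335:425],4.4),f(s['image'][170:250,300:390],4.4)]))
E
```

```text
(no output)
```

View pics/c4.png

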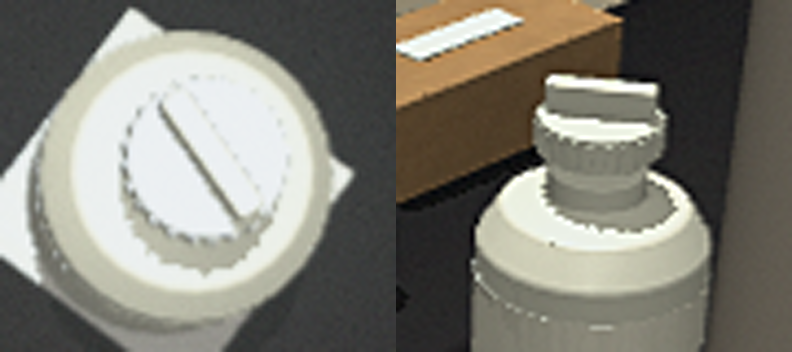

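View pics/top4.png

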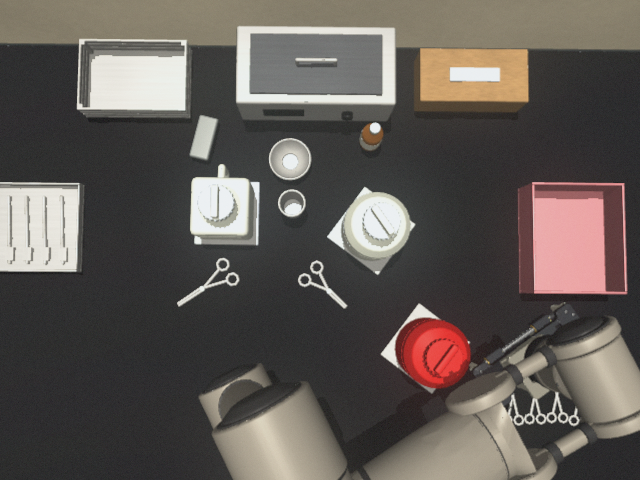

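The bar has turned about 1.25 rad. In the side view its top has gone from row 192.4 to about 189.1, which is roughly 9–10 mm up, so the cap has popped. The jug and the loose items look undisturbed.

```bash
python3 -c "
from h import *
print(robot.hand_in())"
```

```text
the job is handed in; nothing more can be done
None
```

The round canister's cap was pressed down, turned about 1.25 rad anticlockwise and let go; the camera shows it standing roughly 9–10 mm up, with the jug and loose items undisturbed, and the job is handed in (verdict not shown).

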